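# Lid a bearing box and snap its four clips crosswise

## Robot

A 7-joint arm with a two-finger parallel gripper is mounted at the origin on the work surface. World frame = base frame: x ahead of the robot, y to its left, z up, the work surface at z = 0. Lengths are in mm, angles in rad, forces in N, time in s.
With the tool pointing down it reaches from about 400 to 875 mm from the base axis. Payload 4.4 kg.
Tool frame: the origin (TCP) lies at the very end of the fingers, on their centre line; the grasp point (between the pads) lies 19 mm behind it; z points along the fingers, y is the line along which they close (so a half turn about z gives the same grasp; the last joint's range is limited). The gripper opens to 85 mm and grips with 20 to 120 N. Pads are 22 mm wide; open, the fingers measure 114 mm over their backs; the gripper's body (76 mm by 85 mm) begins 54 mm behind the grasp point. The pads swing forward as they close: fully open they stand 13 mm farther back than shut.
Start: joints at [1.162, 0.628, 0.038, 1.517, -0.027, 0.996, -0.02], TCP at [218.509, -612.186, 231.313] pointing down, gripper open.
Joint ranges: [-3.06, 3.06], [-0.37, 2.12], [-1.25, 1.32], [0.18, 2.47], [-1.1, 4.24], [0.23, 1.98], [-2.94, 2.94]. Speed limits (rad/s): [2.57, 2.57, 3.14, 3.14, 3.14, 3.14, 3.14].

## Interface

Orientations are given as [roll, pitch, yaw] about the fixed x, y, z axes, in that order (R = Rz(yaw) Ry(pitch) Rx(roll)).
In Python, from cell import sensors, get_image, camera_params, order gives the robot as it stands.
- The arm moves only by the shell command python3 -m inch 'ROWS' [OPENING]. ROWS is JSON, a list that holds one entry, the list of rows, each a list of 4 numbers: the shift along the tool's x, y, z in cm, then the turn about the tool's z in degrees. A call has 1 to 8 rows; each row is the pose to reach, as a shift and turn from the pose commanded when the call began, along the tool's axes at that moment; what a row does not reach only later rows make up. A row lasts 1/12 s, in which the tool goes at most 41.7 mm and 7.16 degrees, less where a joint would pass 70% of its speed; a pose out of reach is approached as far as the arm can. A call with a gripper value outside its range is refused whole. OPENING is the finger opening in cm, from 0 to 8.54, set as the call begins (- or left out, the last holds). The fingers move at their own pace and stop on an object; the grip force is fixed at half the most. Time passes only in rows, so rows that repeat a pose let the fingers close. It gives the time, the measured TCP pose, the force, the opening and the grip force at its end, in the units of the state.
- sensors.read_state(): the state, without advancing time (a new reading comes with each control period).
- get_image(name): name is "side" or "top" or "wrist"; returns the picture (384x512x3 uint8, blue, green, red); there is no depth.
- camera_params(name): a dict with "mtx" (3x3 intrinsics, pixels), "rvec" (rotation vector, rad) and "tvec" (3), from world to camera coordinates, as OpenCV has them. Camera axes: x right, y down, z forward; pixel columns grow to the right and rows downward; lengths in mm; the calibration is good to about 2 mm. A picture is of the moment at which its call begins: read the wrist's pose just before it. camera_params takes no time and is no camera call; for the wrist camera it gives the pose at the moment of the call.
- order.finish_job(): hands the job in; it is judged then, once.
The state is a dict: "clock": time; "qpos": joint angles; "qd": joint speeds; "tau": joint torques, N m; "eef_pos": TCP position; "tool_rot": TCP orientation; "force": force on the tool from outside, world axes, zero at the start; "torque": the same for the moment, N m; "width": finger opening in mm; "gripper_force": force on a finger pad.
Only numpy, scipy, OpenCV 4.12 (cv2) and the standard library are available. Lean on these libraries where they do the work, as an engineer would, in place of code of your own. Each camera call takes 0.05 s, during which the arm holds its last target. There are 200 camera calls.

## Task

Put the lid on the box of cleaned bearings so that it drops into the mouth, and let go of it. Then swing its four clips over the lid's rim and snap them home one at a time in opposite-corner order: any one first, next the one diagonally across, then the other two, so that the gasket is pulled down evenly. The box stands loose in its tray, so follow it until the clip is felt to snap, but push no harder than that needs, since the clips crack when forced (30 N is too much), and leave the things lying about the bench alone.

Things in the scene. Friction and masses are not known exactly. Their poses are not given: they have to be found in the camera images.
- parts_box: grey plastic box, open on top, 120 (x) by 180 (y) by 80 mm, walls 4 mm, mouth 112 by 172. Origin: centre of underside, 2 mm above the bench; z up; long sides face +x and -x, with two black clips on each (see joints). It stands in a shallow oily steel tray with 16 mm of play in all along x and y: a push over 2 N slides it, clip and all, to the tray's edge. A gasket 2 mm proud of the rim gives way.
- lid_handle (a point): centre of the bar handle on top of the loose grey lid (about 280 g, lying upright on the bench, this point 42 mm above it). The bar runs along the lid's y: 80 mm long, 16 mm wide, 12 mm high, 18 mm clear above the lid's raised panel, on posts near both ends (28 to 40 mm from the centre). Lid resting on the gasket: 115 mm above the box's underside; pulled down by the clips: 113 mm.
- lid_seat (a point): centre of the underside of the lid's plate (128 by 188 by 5 mm), 33 mm below the handle's centre. A lip 109 by 169 mm with rounded foot hangs 9 mm below it and enters the box's mouth with 1.5 mm to spare each side, either way round. In the box frame at (0, 0, 82 mm) resting on the gasket, (0, 0, 80 mm) when clipped down. The clips catch a rounded rim 4 mm high round the plate's edge.
- clip_nr (a joint): clip on the box's -x side, -y end (hinge pin along y at x -74, y -52, z 66 mm in the box frame). Value in rad: near 0 (-0.09 to 0.09) snapped shut, growing as its top swings outward; starts at 0.58 to 0.72. All clips are alike: a black plate 36 mm wide standing 29 mm above the pin, with a cap at its top that reaches 22 mm inward over the lid's rim and a sprung nose under the cap.
- clip_nl (a joint): clip on the box's -x side, +y end (hinge pin along y at x -74, y +52, z 66 mm in the box frame). Values as clip_nr. Clips turn lightly and stay where left. Push level and inward at the plate's outer upper edge; pressing down on the cap jams it. At the start that edge is 16 to 19 mm outward of the pin and 22 to 24 above it; shut, 0 and 29: let the push rise with it (1 mm in 3), or friction adds to the force.
- clip_fr (a joint): clip on the box's +x side, -y end (hinge pin along y at x +74, y -52, z 66 mm in the box frame). Values as clip_nr. From about 0.4 rad the nose rides up the lid's rim, the push grows to some 5 to 15 N the box first sliding until the tray stops it; between 0.2 and 0.04 rad the nose snaps over and the push drops. Then the clip is at its hard stop (-0.08) and the force climbs at once; 30 N cracks it.
- clip_fl (a joint): clip on the box's +x side, +y end (hinge pin along y at x +74, y +52, z 66 mm in the box frame). Values as clip_nr. Pushed only part way it stays there, not snapped: push again. Hinge lugs 4 mm thick stand either side of each clip, reaching 7 mm above the pin. Outward of the clips the space is free.
- hub: flanged steel hub, 90 mm across, 45 mm high, a bystander: leave it alone. Origin at the centre of its underside.
- bearing: bearing ring, 62 mm across, 16 mm high, a bystander: leave it alone. Origin at the centre of its underside.
- oil_can: dark oil can, 60 mm across, 110 mm high, a bystander: leave it alone. Origin at the centre of its underside.
- spanner: steel spanner, 190 mm long, flat on the bench, a bystander: leave it alone. Origin at the centre of its underside.
Mind the look-alikes: they are no part of the job. What is shaped like the part that bears parts_box but orange or purple is not meant.

How it is judged (in metres and radians):
On the way, in this order (a step that is already met when the one before it is completed fails the run):
1. the lid rests on the box with its lip in the mouth, let go, all four clips still open (x of lid_seat in the frame of parts_box between -0.005 and 0.005 m and y of lid_seat in the frame of parts_box between -0.005 and 0.005 m and z of lid_seat in the frame of parts_box between 0.07 and 0.0845 m and value of joint each of clip_nr, clip_nl, clip_fr, clip_fl above 0.3 rad and contact force between the fingers and lid below 0.3 N), for 0.3 s.
2. two diagonally opposite clips are snapped shut, the other two still open (((value of joint each of clip_nr, clip_fl below 0.12 rad and value of joint each of clip_nl, clip_fr above 0.2 rad) or (value of joint each of clip_nl, clip_fr below 0.12 rad and value of joint each of clip_nr, clip_fl above 0.2 rad))), for 0.2 s.
At the end, for the whole second after the job is handed in: all four clips snapped shut (each joint below 0.12 rad) and the lid pulled down on the rim (underside of its plate less than 81.5 mm above the box's underside, centred on the box within 5 mm) (value of joint each of clip_nr, clip_nl, clip_fr, clip_fl below 0.12 rad and x of lid_seat in the frame of parts_box between -0.005 and 0.005 m and y of lid_seat in the frame of parts_box between -0.005 and 0.005 m and z of lid_seat in the frame of parts_box between 0.07 and 0.0815 m); the robot touches nothing.
It fails at once if two clips on one side or one end shut while the other two are open ((value of joint each of clip_nr, clip_nl below 0.12 rad and value of joint each of clip_fr, clip_fl above 0.15 rad) or (value of joint each of clip_fr, clip_fl below 0.12 rad and value of joint each of clip_nr, clip_nl above 0.15 rad) or (value of joint each of clip_nr, clip_fr below 0.12 rad and value of joint each of clip_nl, clip_fl above 0.15 rad) or (value of joint each of clip_nl, clip_fl below 0.12 rad and value of joint each of clip_nr, clip_fr above 0.15 rad)).
It fails at once if a clip or the box pushed with more than 30 N (contact force between any of the fingers, the arm and parts_box above 30 N).
It fails at once if a thing lying about the bench moved by more than 30 mm (distance of any of hub, bearing, oil_can, spanner from where it was at the start of the episode above 0.03 m).
It also fails if it takes over 72 s, if anything falls off the work surface, if the arm or the gripper's body presses on something with over 40 N, if the wrist force passes 120 N, or if a joint passes its speed limit or range.

## Working session

There is one attempt and no reset: what is moved stays moved. The work goes in short steps, Python scripts to look and compute and a shell command to move; the robot and the scene stay as the last step left them, time stands still between calls to the robot, and variables do not carry over. Pictures are saved under pics/ and viewed, at most 10 in all, crops included, and the job is handed in when it is done.

```bash
ls; mkdir -p pics; python3 - <<'E'
from cell import sensors,get_image,camera_params
import cv2,numpy as np
s=sensors.read_state();print({k:np.round(v,3).tolist() for k,v in s.items()})
a=get_image("top");b=get_image("side")
cv2.imwrite("pics/top0.png",a);cv2.imwrite("pics/side0.png",b)
c=cv2.resize(np.vstack([a,b]),None,fx=.78,fy=.78);cv2.imwrite("pics/both.png",c)
for n in("top","side"):
  p=camera_params(n);R=cv2.Rodrigues(np.array(p["rvec"],float))[0];print(n,p["mtx"],R.round(3).tolist(),(-R.T@np.array(p["tvec"]).ravel()).round())
E
```

```text
pics
{'clock': 0.0, 'qpos': [1.162, 0.629, 0.038, 1.518, -0.027, 0.996, -0.02], 'qd': [0.001, 0.001, 0.003, -0.0, -0.001, 0.0, -0.0], 'tau': [-0.001, -56.342, 1.226, -19.345, 0.011, 0.011, 0.0], 'eef_pos': [218.285, -611.59, 230.391], 'tool_rot': [-3.14, 0.0, 0.343], 'force': [0.767, 0.041, -0.478], 'torque': [0.034, -0.026, 0.046], 'gripper_force': 0.0, 'width': 85.374}
top [[452.00524302   0.         248.78081837]
 [  0.         452.00524302 194.54803051]
 [  0.           0.           1.        ]] [[0.007, -1.0, -0.014], [-0.998, -0.006, -0.069], [0.069, 0.015, -0.998]] [ 383.  -59. 1457.]
side [[416.5558316    0.         249.67161658]
 [  0.         416.5558316  195.49945044]
 [  0.           0.           1.        ]] [[-0.834, -0.552, -0.02], [-0.396, 0.623, -0.674], [0.385, -0.554, -0.738]] [ 32. 595. 930.]
```

View pics/both.png

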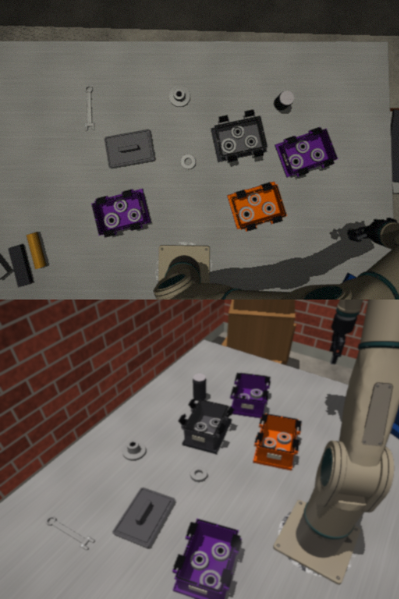

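The top view (shown at 0.78 scale) has four box-shaped things: grey at (306,176), purple at (393,195), purple at (154,272) and orange at (329,263), in full-size pixels. The grey one with black clips is the one described. The lid is at about (167,190).

```bash
cat > h.py <<'E'
import cv2,numpy as np
from cell import camera_params
def ray(n,uv,z,p=None):
    p=p or camera_params(n);R=cv2.Rodrigues(np.array(p["rvec"],float))[0];t=np.array(p["tvec"],float).ravel()
    c=-R.T@t;d=R.T@np.linalg.inv(p["mtx"])@np.array([uv[0],uv[1],1.]);return c+d*(z-c[2])/d[2]
def proj(n,P,p=None):
    p=p or camera_params(n);return cv2.projectPoints(np.array(P,float).reshape(-1,3),np.array(p["rvec"],float),np.array(p["tvec"],float),np.array(p["mtx"],float),None)[0].reshape(-1,2)
E
python3 - <<'E'
import cv2,numpy as np
from h import *
a=cv2.imread("pics/top0.png")
c=np.hstack([cv2.resize(a[130:230,260:360],None,fx=4,fy=4,interpolation=cv2.INTER_CUBIC),cv2.resize(a[140:240,117:217],None,fx=4,fy=4,interpolation=cv2.INTER_CUBIC)])
cv2.imwrite("pics/crop.png",c)
for uv,z in (((306,176),82),((167,190),10)): print(ray("top",uv,z).round())
E
```

```text
[ 536. -212.   82.]
[496. 226.  10.]
```

View pics/crop.png

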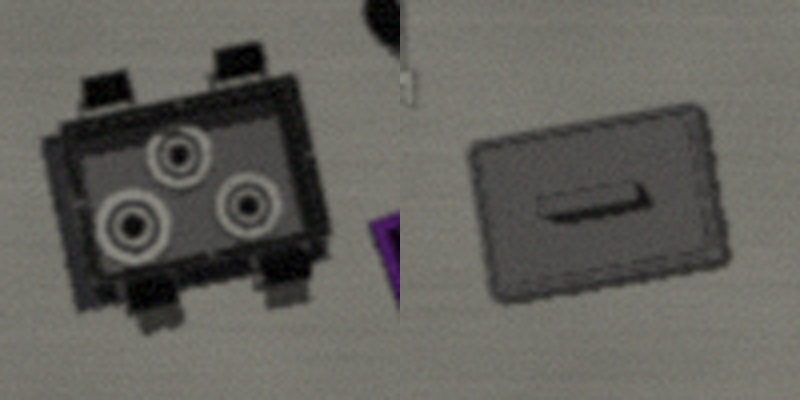

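The crop shows the grey box with its clips open on the long sides (left half). The right half shows the lid, with its handle at about crop (593,203). Next I measure the lid by mask and move above the box for a close look.

```bash
python3 - <<'E'
import cv2,numpy as np
from h import *
a=cv2.imread("pics/top0.png");g=cv2.GaussianBlur(cv2.cvtColor(a,cv2.COLOR_BGR2GRAY),(3,3),0)
m=np.zeros_like(g);m[140:240,117:217]=(g[140:240,117:217]<96)*255
cs=max(cv2.findContours(m,0,1)[0],key=cv2.contourArea)
P=np.array([ray("top",q[0],16)[:2] for q in cs],np.float32);r=cv2.minAreaRect(P);print(r,cv2.boxPoints(r))
E
python3 -m inch '[[[4,-2.5,-1,-7],[8,-5,-2,-14],[12,-7.5,-3,-21],[15,-9.5,-4,-28],[18,-11.5,-5,-35],[21,-13.5,-6,-42],[24,-15.5,-7,-49],[27,-17,-8,-56]]]'
```

```text
((494.10797119140625, 226.778564453125), (137.59400939941406, 199.92196655273438), 10.358735084533691) [[408.45822  312.73984 ]
 [444.40634  116.076385]
 [579.7577   140.81729 ]
 [543.8096   337.48074 ]]
clock: 0.77
eef_pos: [416.3, -358.4, 311.8]
tool_rot: [-3.141, -0.001, 1.327]
force: [-0.1, 0.7, 0.6]
width: 85.6
gripper_force: 0.0
```

```bash
python3 -m inch '[[[4,2,-1,-6],[8,4,-2,-12],[12,6,-3,-18],[15,7.5,-4,-24],[17.1,8.1,-4,-26],[17.1,8.1,-4,-26],[17.1,8.1,-4,-26]]]'
python3 - <<'E'
from cell import get_image,sensors
import cv2
from h import *
a=get_image("wrist");cv2.imwrite("pics/w1.png",a)
p=camera_params("wrist");R=cv2.Rodrigues(np.array(p["rvec"],float))[0];print(p["mtx"],R.round(3).tolist(),(-R.T@np.array(p["tvec"]).ravel()).round())
E
```

```text
clock: 1.35
eef_pos: [537.3, -213.7, 351.0]
tool_rot: [-3.141, -0.001, 1.778]
force: [-1.2, -0.8, 0.7]
width: 85.3
gripper_force: 0.0
[[318.15766221   0.         247.62928391]
 [  0.         318.15766221 188.40017309]
 [  0.           0.           1.        ]] [[0.979, 0.203, -0.001], [0.194, -0.935, 0.298], [0.06, -0.292, -0.955]] [ 520. -141.  494.]
```

View pics/w1.png

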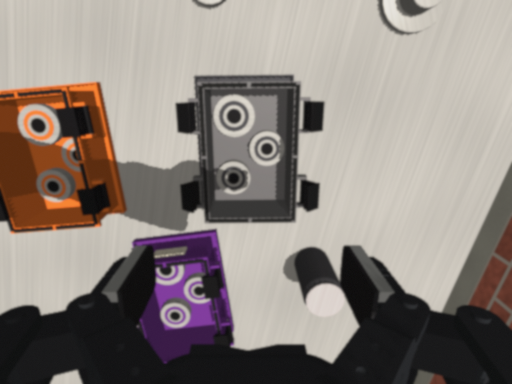

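The wrist view shows the grey box with its rim corners near (200,83), (299,83), (295,220) and (206,221). The clips are at (187,117), (192,195), (313,115) and (310,194). An enlarged crop will give the rim corners.

```bash
python3 - <<'E'
import cv2
a=cv2.imread("pics/w1.png")[66:230,172:328]
cv2.imwrite("pics/w1c.png",cv2.convertScaleAbs(cv2.resize(a,None,fx=3.6,fy=3.6,interpolation=cv2.INTER_CUBIC),alpha=1.6,beta=10))
E
```

```text
(no output)
```

View pics/w1c.png

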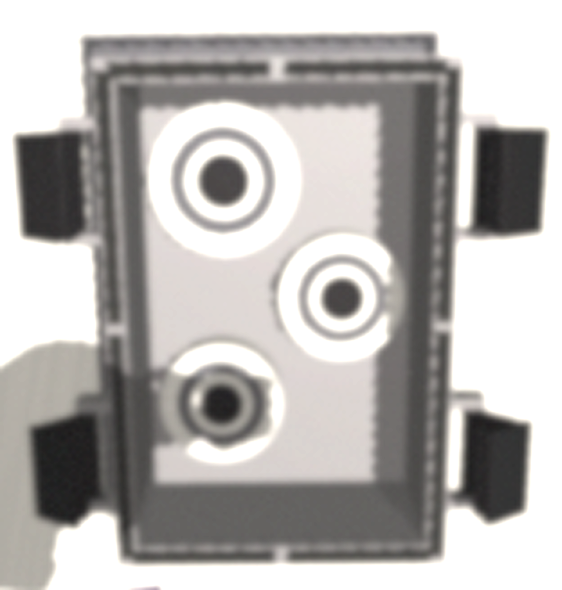

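In the crop the rim's outer corners are (96,63), (460,63), (438,557) and (123,557), with mid-side ticks at (278,67), (282,554), (115,328) and (442,328).

```bash
python3 - <<'E'
from h import *
P=np.array([ray("wrist",(u/3.6+172,v/3.6+66),82)[:2] for u,v in [(96,63),(460,63),(438,557),(123,557),(278,67),(282,554),(115,328),(442,328)]])
print(P.round(1).tolist());c=P[:4].mean(0);print(c,P[4:6].mean(0),P[6:].mean(0))
print([np.linalg.norm(P[i]-P[(i+1)%4]).round(1) for i in range(4)])
for i,j in((0,1),(3,2)): d=P[j]-P[i];print(np.degrees(np.arctan2(d[1],d[0])))
for i,j in((3,0),(2,1),(5,4)): d=P[j]-P[i];print(np.degrees(np.arctan2(-d[0],d[1])))
E
```

```text
[[459.5, -146.7], [581.2, -121.4], [618.5, -300.0], [498.6, -324.9], [520.6, -135.3], [558.9, -311.1], [480.8, -236.2], [597.8, -211.9]]
[ 539.44841035 -223.24754063] [ 539.74418503 -223.20527373] [ 539.30012224 -224.01923471]
[np.float64(124.3), np.float64(182.4), np.float64(122.5), np.float64(182.5)]
11.711223463451995
11.731024371440375
12.383142544121409
11.822175882446704
12.292316079277656
```

```bash
python3 -m inch '[[[4,0.5,0],[8,1,0],[12,1.5,0],[16,2,0],[20,2.4,0],[24,2.8,0],[28,3.2,0],[32,3.6,0]]]' 2>&1 | tail -3
python3 -m inch '[[[4,0.5,0,0],[8,1,0,0],[12,1.5,0,0],[16,2,0,0],[20,2.4,0,0],[24,2.8,0,0],[28,3.2,0,0],[32,3.6,0,0]]]' && python3 -m inch '[[[4,0.4,3,1.5],[8,0.8,6,1.5],[12,1.2,8,1.5],[12,1.2,10,1.5],[12,1.2,10,1.5],[12,1.2,10,1.5]]]'
python3 - <<'E'
from cell import get_image
from h import *
a=get_image("wrist");cv2.imwrite("pics/w2.png",a)
np.savez("w2.npz",**{k:np.array(v) for k,v in camera_params("wrist").items()})
E
```

```text
invalid input
clock: 2.07
eef_pos: [506.7, 104.2, 351.1]
tool_rot: [-3.141, 0.001, 1.77]
force: [0.9, 0.3, -0.1]
width: 85.7
gripper_force: 0.0
clock: 2.57
eef_pos: [493.9, 223.4, 249.5]
tool_rot: [-3.137, 0.002, 1.748]
force: [1.3, -0.3, 0.3]
width: 85.3
gripper_force: 0.0
```

View pics/w2.png

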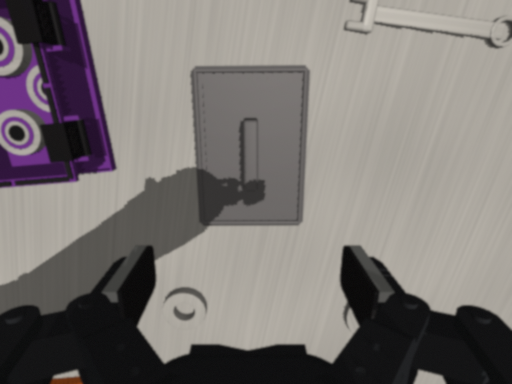

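The lid's outline corners are at about (193,67), (309,67), (302,224) and (200,224). The handle's top runs from (243,119) to (258,119) and down to about row 190.

```bash
python3 - <<'E'
from h import *
p=dict(np.load("w2.npz"))
P=np.array([ray("wrist",q,z,p)[:2] for q,z in [((193,67),17),((309,67),17),((302,224),17),((200,224),17)]])
print(P.round(1).tolist(),P.mean(0),[np.linalg.norm(P[i]-P[(i+1)%4]).round(1) for i in range(4)])
d=P[0]+P[1]-P[2]-P[3];print(np.degrees(np.arctan2(-d[0],d[1])));d=P[1]+P[2]-P[0]-P[3];print(np.degrees(np.arctan2(d[1],d[0])))
# refine edges: middle-row/column gradient
g=cv2.GaussianBlur(cv2.imread("pics/w2.png",0),(3,3),0).astype(float)
for u in (230,270,285):print("col",u,[int(np.argmin(np.diff(g[50:85,u])))+50,int(np.argmax(np.diff(g[205:240,u])))+205])
for v in (90,120,140,150):
  print("row",v,[int(np.argmin(np.diff(g[v,175:215])))+175,int(np.argmax(np.diff(g[v,290:325])))+290], "bar",g[v,235:268].astype(int).tolist())
print("barcol",g[110:130,250].astype(int).tolist())
ay=np.array([-np.sin(.185),np.cos(.185)])
print("bar far end",ray("wrist",(250.5,118.5),48,p)[:2]-40*ay)
E
```

```text
[[417.4, 310.1], [543.9, 332.6], [578.8, 146.9], [449.7, 124.0]] [497.45986737 228.39375146] [np.float64(128.5), np.float64(188.9), np.float64(131.1), np.float64(189.0)]
10.236877200977206
10.062287450209059
col 230 [65, 225]
col 270 [64, 225]
col 285 [64, 225]
row 90 [191, 308] bar [115, 115, 116, 116, 116, 116, 116, 116, 116, 116, 116, 116, 116, 116, 116, 117, 117, 117, 117, 117, 117, 116, 117, 117, 117, 117, 117, 117, 117, 117, 117, 117, 117]
row 120 [192, 306] bar [112, 112, 112, 112, 109, 103, 97, 90, 80, 73, 72, 73, 75, 75, 76, 76, 77, 77, 77, 77, 78, 81, 90, 102, 110, 113, 114, 114, 114, 114, 114, 114, 114]
row 140 [193, 305] bar [110, 109, 106, 97, 82, 67, 58, 57, 65, 80, 94, 103, 107, 109, 110, 110, 111, 112, 112, 111, 107, 101, 98, 102, 107, 110, 111, 112, 111, 111, 111, 112, 112]
row 150 [194, 305] bar [109, 109, 109, 105, 94, 77, 62, 57, 64, 78, 92, 102, 106, 108, 109, 110, 111, 111, 111, 110, 106, 100, 97, 101, 107, 109, 110, 110, 110, 111, 111, 111, 111]
barcol [114, 114, 114, 114, 114, 112, 106, 91, 73, 66, 76, 92, 104, 110, 112, 112, 112, 112, 112, 112]
bar far end [496.67884038 229.53797068]
```

```bash
python3 -m inch '[[[0.5,0.4,4,0],[0.5,0.4,8,0],[0.5,0.4,12,0],[0.5,0.4,16,0],[0.5,0.4,19,0],[0.5,0.4,21,0],[0.5,0.4,22,0],[0.5,0.4,22,0]]]'
```

```text
clock: 3.28
eef_pos: [498.4, 228.2, 30.4]
tool_rot: [-3.14, 0.002, 1.745]
force: [-0.7, 0.6, 0.1]
width: 85.3
gripper_force: 0.0
```

```bash
python3 -m inch '[[[0,-0.1,0.6,0],[0,-0.1,0.6,0],[0,-0.1,0.6,0],[0,-0.1,0.6,0],[0,-0.1,0.6,0],[0,-0.1,0.6,0],[0,-0.1,0.6,0],[0,-0.1,0.6,0]]]' 1.0
```

```text
clock: 3.95
eef_pos: [497.0, 230.4, 26.2]
tool_rot: [3.141, 0.0, 1.748]
force: [-1.2, 0.3, 6.1]
width: 14.6
gripper_force: 58.6
```

```bash
python3 -m inch '[[[0,0,-1,0],[0,0,-3,0],[0,0,-7,0],[0,0,-11,0],[0,0,-15,0],[0,0,-19,0],[0,0,-20,0],[0,0,-20,0]]]'
python3 - <<'E'
from cell import get_image,sensors
from h import *
print(sensors.read_state()["eef_pos"],sensors.read_state()["tool_rot"])
np.savez("w3.npz",**{k:np.array(v) for k,v in camera_params("wrist").items()})
a=get_image("wrist");cv2.imwrite("pics/w3.png",a)
E
```

```text
clock: 4.62
eef_pos: [498.5, 231.4, 229.0]
tool_rot: [3.135, -0.002, 1.747]
force: [-0.2, 0.2, -3.9]
width: 14.9
gripper_force: 59.4
[498.53199595 231.36559199 228.9987793 ] [ 3.13452217e+00 -1.79148126e-03  1.74748933e+00]
```

View pics/w3.png

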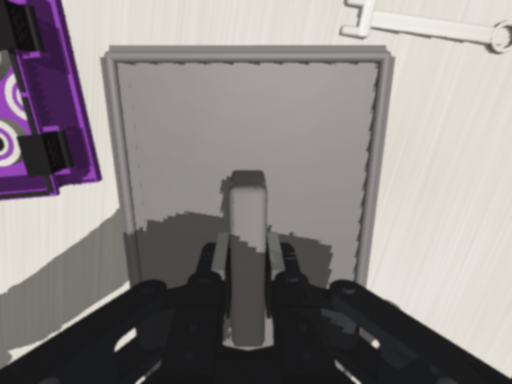

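The lid hangs square in the grip: rim corners at (103,47) and (393,46), bar top from (248,172) to (248,347).

```bash
python3 - <<'E'
from h import *
p=dict(np.load("w3.npz"));t=np.array([498.5,231.4]);y=1.7475;tx=np.array([np.cos(y),np.sin(y)]);ty=np.array([np.sin(y),-np.cos(y)])
f=lambda q,z:(lambda d:(round(d@tx,1),round(d@ty,1)))(ray("wrist",q,z,p)[:2]-t)
print("rim corners in tool xy (expect ~94,-+64)",f((103,47),221),f((393,46),221))
print("side pts",f((128,238),221),f((369,238),221))
print("bar ends (expect +-40)",f((248,172),251),f((248,347),251))
E
```

```text
rim corners in tool xy (expect ~94,-+64) (np.float64(94.0), np.float64(-63.6)) (np.float64(94.6), np.float64(63.0))
side pts (np.float64(2.5), np.float64(-62.9)) (np.float64(2.1), np.float64(63.0))
bar ends (expect +-40) (np.float64(45.5), np.float64(-0.7)) (np.float64(-39.5), np.float64(-0.6))
```

```bash
python3 -m inch '[[[-2,-0.2,0,0],[-5.5,-0.5,0,0],[-9.5,-0.8,0,0],[-13.5,-1.2,0,-0.5],[-17.5,-1.5,0,-1],[-21.5,-1.9,0,-1.5],[-25.5,-2.2,0,-1.9],[-29.5,-2.6,0,-1.9]]]' >/dev/null
python3 -m inch '[[[-4,-0.35,0,0],[-8,-0.7,0,0],[-12,-1,0,0],[-14.5,-1.3,1,0],[-16,-1.4,3,0],[-16,-1.4,5,0],[-16,-1.4,5,0],[-16,-1.4,5,0]]]'
cat > to.py <<'E'
import sys,numpy as np
from cell import sensors
s=sensors.read_state();e=s["eef_pos"];y=s["tool_rot"][2]
d=np.array(eval(sys.argv[1]))-e;c,n=np.cos(y),np.sin(y)
print("yaw",np.degrees(y).round(2),"eef",e.round(1),"F",s["force"].round(1),"rows cm:",np.round([(c*d[0]+n*d[1])/10,(n*d[0]-c*d[1])/10,-d[2]/10],2))
E
python3 to.py 539.5,-223.3,115
```

```text
clock: 6.0
eef_pos: [540.4, -222.8, 172.2]
tool_rot: [-3.136, -0.005, 1.782]
force: [0.2, 0.1, -2.4]
width: 14.8
gripper_force: 59.3
yaw 102.08 eef [ 540.4 -222.8  172.2] F [ 0.2  0.1 -2.4] rows cm: [-0.03 -0.1   5.72]
```

```bash
python3 -m inch '[[[0,-0.1,2,0],[0,-0.1,4,0],[0,-0.1,5.2,0],[0,-0.1,5.8,0],[0,-0.1,5.8,0],[0,-0.1,5.8,0]]]'; python3 to.py 539.5,-223.3,101
```

```text
clock: 6.5
eef_pos: [542.4, -223.8, 117.9]
tool_rot: [3.141, 0.0, 1.782]
force: [0.6, -0.2, -2.6]
width: 14.6
gripper_force: 59.3
yaw 102.08 eef [ 542.4 -223.8  117.9] F [ 0.6 -0.2 -2.6] rows cm: [ 0.12 -0.28  1.69]
```

```bash
python3 -m inch '[[[0,0,0.2,0],[0,0,0.4,0],[0,0,0.6,0],[0,0,0.8,0],[0,0,0.8,0],[0,0,0.8,0]]]'; python3 to.py 539.5,-223.3,101
```

```text
clock: 7.0
eef_pos: [542.1, -224.3, 109.6]
tool_rot: [3.141, 0.0, 1.781]
force: [-0.3, 0.2, -1.1]
width: 14.6
gripper_force: 59.6
yaw 102.04 eef [ 542.1 -224.3  109.6] F [-0.3  0.2 -1.1] rows cm: [ 0.16 -0.24  0.86]
```

```bash
python3 -m inch '[[[0.1,-0.2,-0.3,0],[0.1,-0.2,-0.3,0],[0.1,-0.2,0,0],[0.1,-0.2,0.2,0],[0.1,-0.2,0.4,0],[0.1,-0.2,0.4,0]]]'; python3 to.py 539.5,-223.3,101
```

```text
clock: 7.5
eef_pos: [540.5, -223.3, 105.6]
tool_rot: [3.14, 0.0, 1.781]
force: [-0.2, 2.5, 2.5]
width: 14.7
gripper_force: 60.1
yaw 102.07 eef [ 540.5 -223.3  105.6] F [-0.2  2.5  2.5] rows cm: [ 0.02 -0.1   0.46]
```

```bash
python3 -m inch '[[[0.1,0,0,0],[0.1,0,0.1,0],[0.1,0,0.2,0],[0.1,0,0.3,0],[0.1,0,0.3,0]]]'; python3 to.py 539.5,-223.3,101
```

```text
clock: 7.92
eef_pos: [540.5, -223.0, 103.9]
tool_rot: [3.14, 0.002, 1.781]
force: [-2.2, 2.2, 12.4]
width: 14.6
gripper_force: 61.5
yaw 102.05 eef [ 540.5 -223.   103.9] F [-2.2  2.2 12.4] rows cm: [-0.01 -0.11  0.29]
```

```bash
python3 -m inch '[[[0.1,-0.1,-0.2,0],[0.15,-0.15,-0.2,0],[0.15,-0.15,-0.1,0],[0.15,-0.15,0,0],[0.15,-0.15,0.1,0],[0.15,-0.15,0.1,0]]]'; python3 to.py 539.5,-223.3,101
```

```text
clock: 8.42
eef_pos: [537.9, -222.0, 101.1]
tool_rot: [3.142, 0.0, 1.781]
force: [2.2, -1.5, 2.0]
width: 14.7
gripper_force: 60.1
yaw 102.02 eef [ 537.9 -222.   101.1] F [ 2.2 -1.5  2. ] rows cm: [-0.16  0.13  0.01]
```

It dropped in: z is 101 and the force fell. Release and lift straight up.

```bash
python3 -m inch '[[[-0.05,0.08,0,0],[-0.05,0.08,0,0],[-0.05,0.08,0,0],[-0.05,0.08,0,0],[-0.05,0.08,0,0],[-0.05,0.08,0,0]]]' 5; python3 -m inch '[[[0,0,-1,0],[0,0,-3,0],[0,0,-7,0],[0,0,-11,0],[0,0,-15,0],[0,0,-19,0],[0,0,-22,0],[0,0,-22,0]]]'
python3 - <<'E'
from cell import get_image,sensors
from h import *
np.savez("w4.npz",**{k:np.array(v) for k,v in camera_params("wrist").items()})
a=get_image("wrist");b=get_image("side")
cv2.imwrite("pics/w4.png",a)
c=cv2.resize(a[80:340,120:400],None,fx=2,fy=2);d=cv2.resize(b[100:230,210:320],None,fx=2,fy=4)
d=cv2.resize(b[100:230,210:320],(220,260));c=np.hstack([c,np.vstack([d,d*0])]);cv2.imwrite("pics/w4c.png",c);print(c.shape)
E
```

```text
clock: 8.92
eef_pos: [538.4, -221.8, 101.2]
tool_rot: [-3.141, -0.0, 1.781]
force: [0.2, -0.0, 0.2]
width: 50.0
gripper_force: 0.0
clock: 9.58
eef_pos: [542.1, -222.1, 329.3]
tool_rot: [3.13, 0.007, 1.781]
force: [0.8, 0.5, 0.3]
width: 50.1
gripper_force: 0.0
(520, 780, 3)
```

View pics/w4c.png

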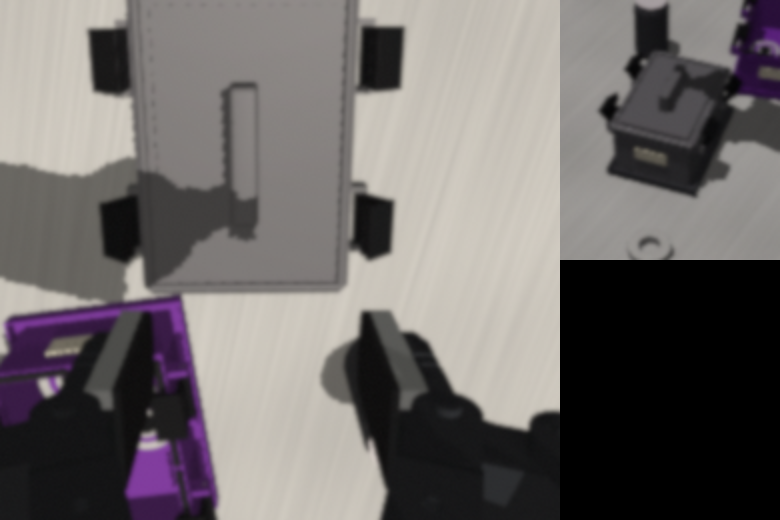

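The lid lies flat in the mouth and the clips are still open. In crop pixels, the near rim corners are (146,290) and (344,290), and the bar top runs from (244,85) to (245,237). The clips' outer edges are at u≈91 and 103 on the left, 403 and 392 on the right.

```bash
python3 - <<'E'
from h import *
p=dict(np.load("w4.npz"));g=lambda q,z:ray("wrist",(q[0]/2+120,q[1]/2+80),z,p)[:2]
y=np.radians(12.0);bx=np.array([np.cos(y),np.sin(y)]);by=np.array([-bx[1],bx[0]])
A,B=g((244,85),123),g((245,237),123);print("bar",A,B,"c",(A+B)/2,"len",np.linalg.norm(A-B),"yaw",np.degrees(np.arctan2(-(A-B)[0],(A-B)[1])))
n1,n2=g((146,290),92),g((344,290),92);print("near corners",n1,n2,np.linalg.norm(n1-n2),"c",(n1+n2)/2+94*by)
c=((n1+n2)/2+94*by+(A+B)/2)/2;print("c",c)
for n,q in dict(nl=(91,60),nr=(102,230),fl=(403,59),fr=(392,228)).items():
  d=g(q,92)-c;print(n,(d@bx).round(1),(d@by).round(1))
from cell import camera_params
a=cv2.imread("pics/w4.png",0);
# oil can base from top image
for uv,z in(((285/.78,95/.78),110),((285/.78,105/.78),0)):print("can",(ray("top",uv,z)[:2]-c)@bx,(ray("top",uv,z)[:2]-c)@by)
E
```

```text
bar [ 529.47211556 -183.12739876] [ 547.79282011 -268.14178971] c [ 538.63246783 -225.63459424] len 86.96605593417094 yaw 12.161326037186734
near corners [ 494.54295848 -327.81576715] [ 620.56030302 -301.54734341] 128.72607044325702 c [ 538.00793181 -222.73568081]
c [ 538.32019982 -224.18513752]
nl -88.8 53.0
nr -89.9 -51.1
fl 92.3 53.7
fr 92.9 -50.2
can 121.56376468831816 -193.37995890515163
can 99.88319091957109 -215.80507598976402
```

```bash
python3 to.py 439.5,-298,140; python3 to.py 439.5,-298,87
```

```text
yaw 102.03 eef [ 539.  -221.9  323.2] F [-0.6 -0.2 -0.6] rows cm: [ -5.37 -11.32  18.32]
yaw 102.03 eef [ 539.  -221.9  323.2] F [-0.6 -0.2 -0.6] rows cm: [ -5.37 -11.32  23.62]
```

```bash
python3 -m inch '[[[-1.5,-3,0,0],[-3,-6,0,0],[-4.5,-9,2,0],[-5.4,-11.3,5,0],[-5.4,-11.3,9,0],[-5.4,-11.3,13,0],[-5.4,-11.3,17,0],[-5.4,-11.3,18,0]]]' 0 >/dev/null
python3 -m inch '[[[0,0,0,0],[0,0,2,0],[0,0,4,0],[0,0,5.4,0],[0,0,5.4,0]]]'; python3 to.py 439.5,-298,87
```

```text
clock: 10.77
eef_pos: [439.2, -297.9, 86.9]
tool_rot: [-3.14, -0.001, 1.781]
force: [-0.3, 0.8, -0.6]
width: -0.1
gripper_force: 0.0
yaw 102.07 eef [ 439.2 -297.9   86.9] F [-0.3  0.8 -0.6] rows cm: [-0.01  0.03 -0.01]
```

```bash
python3 -m inch '[[[0,0.2,0,0],[0,0.4,0,0],[0,0.6,0,0],[0,0.8,0,0],[0,1.0,0,0],[0,1.2,-0.05,0],[0,1.4,-0.1,0],[0,1.6,-0.2,0]]]'; python3 to.py 439.5,-298,87
```

```text
clock: 11.43
eef_pos: [454.7, -295.0, 89.3]
tool_rot: [-3.14, -0.0, 1.781]
force: [-1.3, -1.4, -0.7]
width: 0.2
gripper_force: 0.9
yaw 102.04 eef [ 454.7 -295.    89.3] F [-1.3 -1.4 -0.7] rows cm: [ 0.02 -1.55  0.23]
```

```bash
python3 -m inch '[[[0,0.1,-0.03,0],[0,0.2,-0.07,0],[0,0.3,-0.1,0],[0,0.4,-0.13,0],[0,0.5,-0.17,0]]]'; python3 to.py 439.5,-298,87;  python3 -m inch '[[[0,0.1,-0.03,0],[0,0.2,-0.07,0],[0,0.3,-0.1,0]]]'; python3 to.py 439.5,-298,87
```

```text
clock: 11.85
eef_pos: [459.7, -293.9, 91.0]
tool_rot: [-3.141, -0.0, 1.781]
force: [-2.1, -0.5, 1.5]
width: -0.0
gripper_force: 1.1
yaw 102.03 eef [ 459.7 -293.9   91. ] F [-2.1 -0.5  1.5] rows cm: [ 0.02 -2.06  0.4 ]
clock: 12.1
eef_pos: [463.0, -293.2, 92.1]
tool_rot: [3.141, -0.0, 1.781]
force: [-1.2, -0.0, 1.6]
width: 0.2
gripper_force: 1.0
yaw 102.04 eef [ 463.  -293.2   92.1] F [-1.2 -0.   1.6] rows cm: [ 0.02 -2.4   0.51]
```

```bash
for i in 1; do python3 -m inch '[[[0,0.1,0,0],[0,0.2,0,0],[0,0.3,0,0],[0,0.4,0,0]]]' | grep -E "eef|force"; done; python3 -m inch '[[[0,0.1,0,0],[0,0.2,0,0],[0,0.3,0,0]]]' | grep -E "eef|force"
```

```text
eef_pos: [465.7, -292.6, 91.9]
force: [-5.1, -0.4, 4.7]
gripper_force: 2.7
eef_pos: [467.9, -292.3, 91.9]
force: [-6.2, -1.6, 4.4]
gripper_force: 3.4
```

```bash
python3 -m inch '[[[0,0.1,-0.05,0],[0,0.2,-0.1,0]]]' | grep -E "eef|force: \["; python3 -m inch '[[[0,0.1,-0.03,0],[0,0.2,-0.07,0]]]' | grep -E "eef|force: \["
```

```text
eef_pos: [468.6, -292.0, 92.3]
force: [-6.6, -2.9, 0.6]
eef_pos: [470.5, -291.6, 92.8]
force: [-6.8, -1.6, -0.8]
```

```bash
python3 -m inch '[[[0,0.1,-0.03,0],[0,0.2,-0.06,0]]]' | grep -E "eef|force: \["; python3 -m inch '[[[0,0.1,-0.02,0],[0,0.2,-0.04,0]]]' | grep -E "eef|force: \["
```

```text
eef_pos: [471.6, -291.3, 93.0]
force: [-8.0, -3.1, -2.9]
eef_pos: [474.2, -290.7, 93.3]
force: [-5.4, -2.4, -4.3]
```

```bash
python3 -m inch '[[[0,0.1,0,0],[0,0.2,0,0]]]' | grep -E "eef|force: \["; python3 -m inch '[[[0,0.1,0,0],[0,0.1,0,0]]]' | grep -E "eef|force: \["
```

```text
eef_pos: [476.6, -290.1, 93.5]
force: [-6.7, -3.8, -1.5]
eef_pos: [476.7, -290.1, 93.5]
force: [-7.8, -2.6, -2.1]
```

```bash
python3 -m inch '[[[0,0.1,0,0],[0,0.1,0,0]]]' | grep -E "eef|force: \["; python3 -m inch '[[[0,0.1,0,0],[0,0.1,0,0]]]' | grep -E "eef|force: \["; python3 -m inch '[[[0,0.1,0,0],[0,0.1,0,0]]]' | grep -E "eef|force: \["
```

```text
eef_pos: [477.3, -290.0, 93.4]
force: [-8.1, -2.1, -0.4]
eef_pos: [477.4, -289.9, 93.4]
force: [-10.0, -2.9, 0.5]
eef_pos: [477.6, -289.9, 93.4]
force: [-11.1, -3.6, 2.6]
```

```bash
python3 -m inch '[[[0,0.1,0,0],[0,0.1,0,0]]]' | grep -E "eef|force: \["; python3 -m inch '[[[0,0.1,-0.03,0],[0,0.1,-0.03,0]]]' | grep -E "eef|force: \["; python3 -m inch '[[[0,0.1,-0.03,0],[0,0.1,-0.03,0]]]' | grep -E "eef|force: \["
```

```text
eef_pos: [477.8, -289.9, 93.3]
force: [-12.0, -3.3, 3.0]
eef_pos: [477.9, -289.8, 93.3]
force: [-13.8, -2.8, 2.4]
eef_pos: [477.9, -289.8, 93.4]
force: [-15.0, -3.2, 1.4]
```

```bash
python3 -m inch '[[[0,-1,0,0],[0,-2,0,0],[0,-2,-3,0],[2,1,-7,0],[5,5,-11,0],[5,8,-15,0],[5,8,-19,0],[5,8,-23,0]]]'
cat > look.py <<'E'
import sys
from cell import get_image
from h import *
n=sys.argv[1]
p=camera_params("wrist");np.savez(n+".npz",**{k:np.array(v) for k,v in p.items()})
a=get_image("wrist");cv2.imwrite(f"pics/{n}.png",a)
c=cv2.convertScaleAbs(cv2.resize(a[40:250,140:400],None,fx=2.8,fy=2.8,interpolation=cv2.INTER_CUBIC),alpha=1.5);cv2.imwrite(f"pics/{n}c.png",c);print(c.shape)
E
sleep 0; python3 -m inch '[[[0,0,0,0],[0,0,0,0]]]'; python3 look.py w5
```

```text
clock: 15.35
eef_pos: [552.9, -221.4, 296.9]
tool_rot: [3.137, -0.001, 1.786]
force: [0.1, -0.8, 0.7]
width: 0.2
gripper_force: 0.0
clock: 15.52
eef_pos: [553.0, -224.2, 298.1]
tool_rot: [3.133, 0.004, 1.783]
force: [0.5, 0.3, -0.9]
width: 0.1
gripper_force: 0.0
(588, 728, 3)
```

View pics/w5c.png

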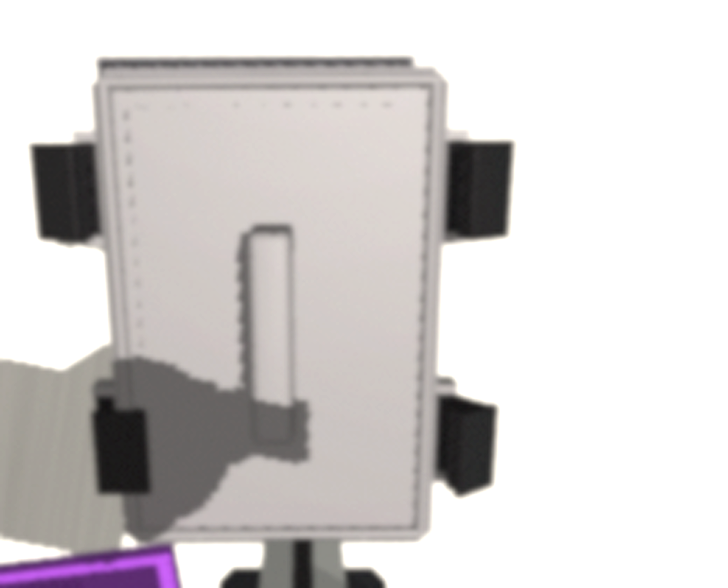

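The near-right clip (bottom-left, crop (122,450)) now lies over the rim, and the other three are still open. Rim corners are at (96,82), (443,75) and (428,540).

```bash
cat > m5.py <<'E'
from h import *
import sys
p=dict(np.load("w5.npz"));g=lambda q,z:ray("wrist",(q[0]/2.8+140,q[1]/2.8+40),z,p)[:2]
P=[g(q,92) for q in((96,80),(443,74),(428,540),(126,543))]
d=P[1]-P[2];yaw=np.arctan2(-d[0],d[1]);e=P[1]-P[0];print("yaw",np.degrees(yaw),np.degrees(np.arctan2(e[1],e[0])),np.linalg.norm(d),np.linalg.norm(e))
bx=np.array([np.cos(yaw),np.sin(yaw)]);by=np.array([-bx[1],bx[0]])
c1=P[1]-64*bx-94*by;c2=P[2]-64*bx+94*by;A,B=(g((272,227),123)+g((273,443),123))/2,0
print("c",np.mean(P,0),c1,c2,"bar c",A);c=(np.mean(P,0)+c1+c2)/3
for n,q,z in(("nr cap in",(150,450),96),("nr out",(95,450),96),("nl out",(34,190),91),("fl out",(513,190),91),("fr out",(495,450),91)):
  v=g(q,z)-c;print(n,(v@bx).round(1),(v@by).round(1))
print("fr start",(c+112*bx-52*by).round(1))
E
python3 m5.py
```

```text
yaw 12.975949755443452 13.159480665012492 187.5230946181618 127.17162457599262
c [ 542.6158573  -222.72757496] [ 542.91945325 -223.02789128] [ 542.81236795 -222.56316396] bar c [ 542.34923838 -220.39607798]
nr cap in -51.9 -49.3
nr out -74.5 -48.9
nl out -90.1 54.5
fl out 92.4 52.0
fr out 91.0 -53.5
fr start [ 663.6 -248.3]
```

Clip nr is shut and the box has moved about 4.5 mm. Next is its diagonal, fl (+x, +y).

```bash
python3 to.py 634.3,-148.3,87
```

```text
yaw 102.1 eef [ 550.9 -224.6  295.9] F [ 0.4 -1.3 -1. ] rows cm: [ 5.72  9.75 20.89]
```

```bash
python3 -m inch '[[[2,3.4,0,-1],[4,6.8,0,-1],[5.7,9.7,2,-1],[5.7,9.7,6,-1],[5.7,9.7,10,-1],[5.7,9.7,14,-1],[5.7,9.7,16,-1],[5.7,9.7,16,-1]]]' >/dev/null; python3 to.py 634.3,-148.3,87
```

```text
yaw 103.06 eef [ 627.4 -148.7  127.6] F [ 0.5 -0.6 -0.9] rows cm: [-0.11  0.68  4.06]
```

```bash
python3 -m inch '[[[-0.1,0.7,0,0],[-0.1,0.7,2,0],[-0.1,0.7,4,0],[-0.1,0.7,4,0],[-0.1,0.7,4,0]]]' >/dev/null; python3 to.py 634.3,-148.3,87
```

```text
yaw 103.03 eef [ 640.6 -148.5   95.9] F [ 0.4 -0.5  0.2] rows cm: [ 0.17 -0.61  0.89]
```

```bash
python3 -m inch '[[[0,0,0,0],[0,0,0,0],[0,0,0,0]]]' >/dev/null; python3 to.py 634.3,-148.3,87
```

```text
yaw 103.03 eef [ 641.  -148.7   96.6] F [ 0.9  0.6 -0.2] rows cm: [ 0.19 -0.64  0.96]
```

```bash
python3 -m inch '[[[0,0,0.5,0],[0,0,0.95,0],[0,-0.2,0.95,0],[0,-0.4,0.95,0],[0,-0.6,0.95,0],[0,-0.8,0.95,0],[0,-1,0.95,0]]]' |grep -E "eef|force: \["; python3 to.py 634.3,-148.3,87
```

```text
eef_pos: [631.0, -150.5, 85.9]
force: [2.5, 2.1, 1.9]
yaw 103.05 eef [ 631.  -150.5   85.9] F [2.5 2.1 1.9] rows cm: [ 0.14  0.37 -0.11]
```

```bash
python3 -m inch '[[[0,-0.1,-0.03,0],[0,-0.2,-0.07,0],[0,-0.3,-0.1,0],[0,-0.4,-0.14,0],[0,-0.5,-0.18,0],[0,-0.6,-0.22,0]]]' |grep -E "eef|force: \[";python3 -m inch '[[[0,-0.1,-0.03,0],[0,-0.2,-0.07,0],[0,-0.3,-0.1,0],[0,-0.4,-0.14,0]]]' |grep -E "eef|force: \["
```

```text
eef_pos: [624.4, -152.0, 87.8]
force: [2.2, 0.8, 2.4]
eef_pos: [620.2, -153.0, 89.0]
force: [1.5, 0.3, 2.2]
```

```bash
python3 -m inch '[[[0,-0.1,-0.03,0],[0,-0.2,-0.07,0],[0,-0.3,-0.1,0],[0,-0.4,-0.13,0]]]' |grep -E "eef|force: \[";python3 -m inch '[[[0,-0.1,0,0],[0,-0.2,0,0],[0,-0.3,0,0]]]' |grep -E "eef|force: \["
```

```text
eef_pos: [616.1, -154.1, 90.2]
force: [2.0, -0.2, 1.6]
eef_pos: [613.6, -154.7, 90.4]
force: [2.2, 0.8, 1.8]
```

```bash
python3 -m inch '[[[0,-0.1,0,0],[0,-0.2,0,0],[0,-0.3,0,0],[0,-0.4,0,0]]]' |grep -E "eef|force: \[";python3 -m inch '[[[0,-0.1,0,0],[0,-0.2,0,0],[0,-0.3,0,0]]]' |grep -E "eef|force: \["
```

```text
eef_pos: [609.6, -155.6, 90.4]
force: [1.5, 0.8, 1.8]
eef_pos: [606.6, -156.2, 90.3]
force: [1.8, 0.2, 2.5]
```

```bash
python3 -m inch '[[[0,-0.1,-0.02,0],[0,-0.2,-0.05,0],[0,-0.3,-0.08,0]]]' |grep -E "eef|force: \[";python3 -m inch '[[[0,-0.1,-0.03,0],[0,-0.2,-0.06,0]]]' |grep -E "eef|force: \["
```

```text
eef_pos: [603.6, -156.8, 90.9]
force: [3.4, 0.1, -1.1]
eef_pos: [602.2, -157.1, 91.4]
force: [5.3, 0.8, -3.6]
```

```bash
python3 -m inch '[[[0,-0.1,-0.02,0],[0,-0.2,-0.04,0]]]' |grep -E "eef|force: \[";python3 -m inch '[[[0,-0.1,-0.02,0],[0,-0.2,-0.04,0]]]' |grep -E "eef|force: \["
```

```text
eef_pos: [600.8, -157.4, 91.9]
force: [7.7, 1.3, -4.9]
eef_pos: [599.4, -157.6, 92.4]
force: [8.7, 0.6, -5.4]
```

```bash
python3 -m inch '[[[0,-0.1,-0.03,0],[0,-0.2,-0.06,0]]]' |grep -E "eef|force: \[";python3 -m inch '[[[0,-0.1,-0.03,0],[0,-0.2,-0.06,0]]]' |grep -E "eef|force: \["
```

```text
eef_pos: [598.0, -157.8, 93.1]
force: [5.3, 0.6, -3.9]
eef_pos: [594.6, -158.6, 93.6]
force: [2.1, 1.8, -1.5]
```

```bash
python3 -m inch '[[[0,-0.1,0,0],[0,-0.1,0,0]]]' |grep -E "eef|force: \[";python3 -m inch '[[[0,-0.1,0,0],[0,-0.1,0,0]]]' |grep -E "eef|force: \["; python3 -m inch '[[[0,-0.1,0,0],[0,-0.1,0,0]]]' |grep -E "eef|force: \["
```

```text
eef_pos: [593.8, -158.8, 93.6]
force: [6.3, 0.8, -4.4]
eef_pos: [593.7, -158.8, 93.7]
force: [7.2, 1.7, -4.6]
eef_pos: [593.6, -158.8, 93.9]
force: [8.5, 1.9, -5.4]
```

Clip fl snapped: the force fell from 8.7 to 2 N, then met the stop. Retract and take one look for the box's new pose.

```bash
python3 -m inch '[[[0,1,0,0],[0,2,0,0],[0,2,-3,0],[-2,0,-7,0],[-5,-4,-11,0],[-5,-7,-15,0],[-5,-7,-19,0],[-5,-7,-21,0]]]' >/dev/null; python3 -m inch '[[[0,0,0,0],[0,0,0,0],[0,0,0,0],[0,0,0,0]]]' | grep eef; sed -i 's/"w5/"w6/' m5.py; python3 look.py w6
```

```text
eef_pos: [533.8, -223.3, 295.2]
(588, 728, 3)
```

View pics/w6c.png

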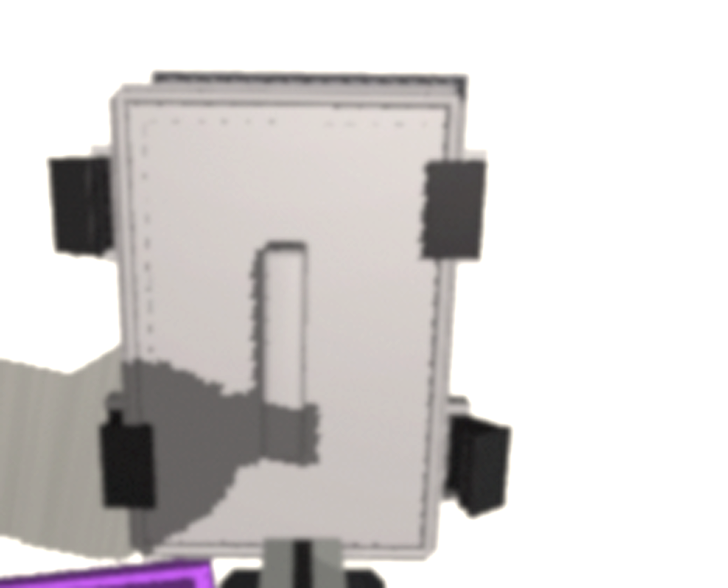

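Clips nr (crop (128,466)) and fl (crop (455,210)) are now over the rim, while nl and fr remain open. Rim corners are at (113,93), (463,93) and (435,556).

```bash
cat > m6.py <<'E'
from h import *
p=dict(np.load("w6.npz"));g=lambda q,z:ray("wrist",(q[0]/2.8+140,q[1]/2.8+40),z,p)[:2]
P=[g(q,90) for q in((113,92),(463,92),(435,556),(133,558))]
d=P[1]-P[2];yaw=np.arctan2(-d[0],d[1]);e=P[1]-P[0];f=P[0]-P[3];print("yaw",np.degrees(yaw),np.degrees(np.arctan2(-f[0],f[1])),np.degrees(np.arctan2(e[1],e[0])))
bx=np.array([np.cos(yaw),np.sin(yaw)]);by=np.array([-bx[1],bx[0]])
c=(np.mean(P,0)+P[1]-64*bx-94*by+P[2]-64*bx+94*by)/3;print("c",c)
for n,q,z in(("nr cap in",(155,466),96),("fl cap in",(424,210),96),("fl out",(486,210),96),("nl out",(52,205),91),("fr out",(510,466),91)):
  v=g(q,z)-c;print(n,(v@bx).round(1),(v@by).round(1))
print("fr start",(c+108*bx-52*by).round(1),"nl start",(c-108*bx+52*by).round(1))
E
python3 m6.py; python3 to.py 633,-250,87
```

```text
yaw 12.50455405795512 12.130015244806604 13.093500163019115
c [ 527.04019948 -225.37574881]
nr cap in -53.6 -51.5
fl cap in 51.3 52.1
fl out 74.5 52.4
nl out -89.7 52.1
fr out 92.9 -51.6
fr start [ 643.7 -252.8] nl start [ 410.3 -198. ]
yaw 103.07 eef [ 534.1 -223.1  295. ] F [-0.2 -0.8 -0.3] rows cm: [-4.85  9.03 20.8 ]
```

```bash
python3 -m inch '[[[-1.8,3.3,0,0],[-3.6,6.6,0,0],[-5.4,10,1,0],[-5.4,10,4,0],[-5.4,10,8,0],[-5.4,10,12,0],[-5.4,10,14,0],[-5.4,10,14,0]]]' >/dev/null;python3 -m inch '[[[0,0,0,0],[0,0,0,0],[0,0,0,0]]]' >/dev/null; python3 to.py 643.7,-252.8,87
```

```text
yaw 103.05 eef [ 646.5 -253.8  159.1] F [0.  0.4 0.3] rows cm: [ 0.16 -0.25  7.21]
```

```bash
python3 -m inch '[[[0.1,-0.2,2,0],[0.1,-0.2,4,0],[0.1,-0.2,6,0],[0.1,-0.2,7.2,0],[0.1,-0.2,7.2,0],[0.1,-0.2,7.2,0]]]' >/dev/null; python3 to.py 643.7,-252.8,87
```

```text
yaw 103.03 eef [ 643.3 -253.3   85.7] F [ 0.7 -0.1 -0.1] rows cm: [ 0.04  0.05 -0.13]
```

```bash
python3 -m inch '[[[0,-0.2,-0.05,0],[0,-0.4,-0.1,0],[0,-0.6,-0.1,0],[0,-0.8,-0.1,0],[0,-0.9,-0.1,0],[0,-1,-0.13,0],[0,-1.1,-0.17,0],[0,-1.2,-0.2,0]]]' |grep -E "eef|force: \[";python3 -m inch '[[[0,-0.1,-0.03,0],[0,-0.2,-0.07,0],[0,-0.3,-0.1,0],[0,-0.4,-0.13,0]]]' |grep -E "eef|force: \["
```

```text
eef_pos: [633.3, -255.8, 88.4]
force: [3.8, 0.8, 6.5]
eef_pos: [629.2, -256.7, 89.8]
force: [3.0, -0.1, 7.3]
```

```bash
python3 -m inch '[[[0,-0.1,-0.03,0],[0,-0.2,-0.06,0]]]' |grep -E "eef|force: \[";python3 -m inch '[[[0,-0.1,-0.02,0],[0,-0.2,-0.04,0]]]' |grep -E "eef|force: \["
```

```text
eef_pos: [627.0, -257.2, 90.3]
force: [2.9, 0.3, 6.9]
eef_pos: [625.5, -257.5, 90.6]
force: [3.3, -0.8, 4.3]
```

```bash
python3 -m inch '[[[0,-0.1,-0.03,0],[0,-0.2,-0.06,0]]]' |grep -E "eef|force: \[";python3 -m inch '[[[0,-0.1,-0.02,0],[0,-0.2,-0.04,0]]]' |grep -E "eef|force: \["
```

```text
eef_pos: [624.0, -257.9, 91.0]
force: [6.1, 0.7, 3.3]
eef_pos: [622.6, -258.1, 91.3]
force: [8.4, -0.1, 2.3]
```

```bash
python3 -m inch '[[[0,-0.1,-0.03,0],[0,-0.2,-0.06,0]]]' |grep -E "eef|force: \[";python3 -m inch '[[[0,-0.1,-0.03,0],[0,-0.2,-0.06,0]]]' |grep -E "eef|force: \["
```

```text
eef_pos: [620.9, -258.5, 91.6]
force: [7.3, -0.4, 0.1]
eef_pos: [617.7, -259.2, 91.9]
force: [4.4, 0.2, 1.1]
```

```bash
python3 -m inch '[[[0,-0.1,-0.03,0],[0,-0.2,-0.06,0]]]' |grep -E "eef|force: \[";python3 -m inch '[[[0,-0.1,-0.03,0],[0,-0.1,-0.03,0]]]' |grep -E "eef|force: \["
```

```text
eef_pos: [616.0, -259.5, 92.0]
force: [7.0, 0.3, -3.6]
eef_pos: [615.6, -259.5, 92.0]
force: [9.5, -0.6, -4.6]
```

```bash
python3 -m inch '[[[0,-0.1,0,0],[0,-0.2,0,0]]]' |grep -E "eef|force: \[";python3 -m inch '[[[0,1,0,0],[0,2,0,0],[0,2,-3,0],[2,0,-7,0],[6,-4,-9,0],[9,-8,-9,0],[11,-12,-9,0],[11,-15,-9,0]]]' | grep eef; python3 -m inch '[[[0,0,0,0],[0,0,0,0],[0,0,0,0]]]'>/dev/null;  python3 to.py 410.3,-198,87
```

```text
eef_pos: [615.0, -259.5, 92.2]
force: [13.7, 0.7, -8.8]
eef_pos: [456.2, -185.8, 181.7]
yaw 102.98 eef [ 458.7 -189.3  181.6] F [ 0.5 -0.3  0.2] rows cm: [ 0.23 -4.91  9.46]
```

```bash
python3 -m inch '[[[0.1,-2.5,0,0],[0.2,-4.9,0,0],[0.2,-4.9,3,0],[0.2,-4.9,6,0],[0.2,-4.9,8,0],[0.2,-4.9,9.4,0],[0.2,-4.9,9.4,0],[0.2,-4.9,9.4,0]]]'>/dev/null;  python3 to.py 410.3,-198,87
```

```text
yaw 103.06 eef [ 411.6 -197.6   86.9] F [-0.3  0.2 -0.7] rows cm: [-0.01 -0.14 -0.01]
```

```bash
python3 -m inch '[[[0,0.2,0,0],[0,0.4,0,0],[0,0.6,0,0],[0,0.8,0,0],[0,0.9,0,0],[0,1,-0.03,0],[0,1.1,-0.07,0],[0,1.2,-0.1,0]]]' |grep -E "eef|force: \[";python3 -m inch '[[[0,0.1,-0.03,0],[0,0.2,-0.07,0],[0,0.3,-0.1,0],[0,0.4,-0.13,0]]]' |grep -E "eef|force: \["
```

```text
eef_pos: [422.2, -195.4, 88.8]
force: [-2.2, -1.1, 2.8]
eef_pos: [426.8, -194.4, 90.1]
force: [-1.2, -3.4, 3.1]
```

```bash
python3 -m inch '[[[0,0.1,-0.03,0],[0,0.2,-0.06,0],[0,0.3,-0.1,0],[0,0.4,-0.13,0]]]' |grep -E "eef|force: \[";python3 -m inch '[[[0,0.1,-0.02,0],[0,0.2,-0.04,0],[0,0.3,-0.05,0],[0,0.4,-0.05,0]]]' |grep -E "eef|force: \["
```

```text
eef_pos: [430.0, -193.0, 91.0]
force: [-2.1, -1.5, -1.7]
eef_pos: [434.1, -191.9, 91.5]
force: [-2.0, -1.4, -2.0]
```

```bash
python3 -m inch '[[[0,0.1,0,0],[0,0.2,0,0],[0,0.3,0,0]]]' |grep -E "eef|force: \[";python3 -m inch '[[[0,0.1,0,0],[0,0.2,0,0],[0,0.3,0,0]]]' |grep -E "eef|force: \["
```

```text
eef_pos: [437.3, -191.3, 91.7]
force: [-2.3, -0.4, -0.6]
eef_pos: [440.3, -190.7, 91.7]
force: [-2.6, 0.8, -2.1]
```

```bash
python3 -m inch '[[[0,0.1,0,0],[0,0.2,0,0],[0,0.3,0,0]]]' |grep -E "eef|force: \[";python3 -m inch '[[[0,0.1,0,0],[0,0.2,0,0],[0,0.3,0,0]]]' |grep -E "eef|force: \["
```

```text
eef_pos: [443.3, -190.1, 91.8]
force: [-2.9, 0.4, -1.7]
eef_pos: [445.7, -189.6, 91.8]
force: [-4.6, 0.6, 0.8]
```

```bash
python3 -m inch '[[[0,0.1,-0.03,0],[0,0.2,-0.06,0]]]' |grep -E "eef|force: \[";python3 -m inch '[[[0,0.1,-0.03,0],[0,0.2,-0.06,0]]]' |grep -E "eef|force: \["
```

```text
eef_pos: [446.9, -189.3, 92.2]
force: [-5.7, -0.2, -0.9]
eef_pos: [448.2, -189.0, 92.6]
force: [-7.3, -0.1, -2.4]
```

```bash
python3 -m inch '[[[0,0.1,-0.03,0],[0,0.2,-0.05,0]]]' |grep -E "eef|force: \[";python3 -m inch '[[[0,0.1,-0.02,0],[0,0.2,-0.05,0]]]' |grep -E "eef|force: \["
```

```text
eef_pos: [451.0, -188.5, 93.1]
force: [-3.6, -0.6, -2.5]
eef_pos: [453.4, -188.1, 93.8]
force: [-4.9, -0.6, -1.9]
```

```bash
python3 -m inch '[[[0,0.1,-0.02,0],[0,0.2,-0.04,0]]]' |grep -E "eef|force: \[";python3 -m inch '[[[0,0.1,0,0],[0,0.1,0,0]]]' |grep -E "eef|force: \["
```

```text
eef_pos: [454.0, -187.9, 93.9]
force: [-6.7, -2.1, -4.4]
eef_pos: [454.8, -187.8, 93.9]
force: [-5.3, -0.3, -3.0]
```

```bash
for i in 1; do python3 -m inch '[[[0,0.1,0,0],[0,0.2,0,0]]]' |grep -E "eef|force: \["; done; python3 -m inch '[[[0,0.1,0,0],[0,0.2,0,0]]]' |grep -E "eef|force: \["
```

```text
eef_pos: [455.3, -187.6, 93.8]
force: [-11.3, -2.9, 0.3]
eef_pos: [455.4, -187.6, 93.7]
force: [-12.8, -3.9, 4.0]
```

```bash
python3 -m inch '[[[0,0.1,0,0],[0,0.2,0,0]]]' |grep -E "eef|force: \["
```

```text
eef_pos: [455.6, -187.6, 93.7]
force: [-16.0, -4.7, 7.2]
```

At the hard stop after the snap. Retract and look.

```bash
python3 -m inch '[[[0,-1,0,0],[0,-2,0,0],[0,-2,-3,0],[-1,1,-7,0],[-3,5,-11,0],[-5,8,-15,0],[-5,8,-19,0],[-5,8,-21,0]]]' >/dev/null; python3 -m inch '[[[0,0,0,0],[0,0,0,0],[0,0,0,0],[0,0,0,0]]]'; python3 look.py w7
```

```text
clock: 32.78
eef_pos: [549.1, -215.5, 294.0]
tool_rot: [-3.141, -0.001, 1.799]
force: [-0.7, 0.2, -0.4]
width: 0.1
gripper_force: 0.0
(588, 728, 3)
```

View pics/w7c.png

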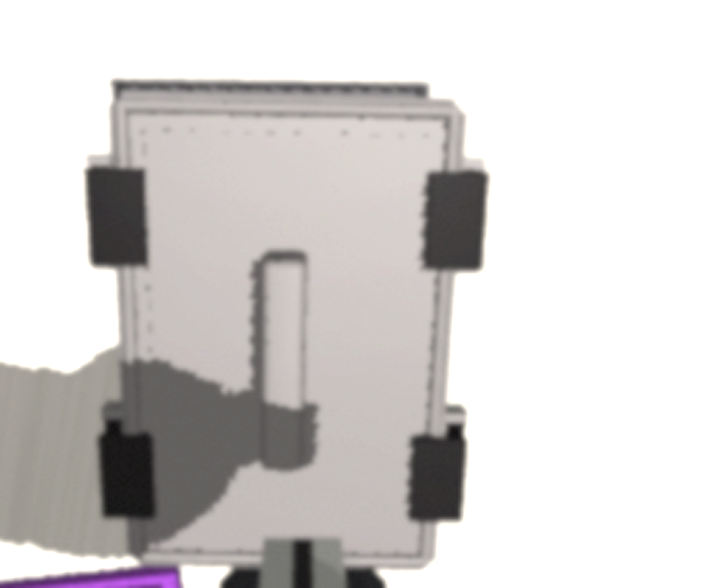

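All four caps lie over the rim by equal amounts: nl (117,215), fl (455,220), nr (127,475) and fr (437,477). The arm is clear of the box.

```bash
python3 -c "
from cell import order;print(order.finish_job())"
```

```text
the job is handed in; nothing more can be done
None
```

The lid is seated in the box and released. All four clips are snapped shut in opposite-corner order (nr, fl, fr, nl), at no more than about 17 N. The job was handed in at about 33 s; the system gave no verdict.

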